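# Empty the top sleeve tray and peel it off the nested stack

### The arm

A 6-joint arm with a two-finger parallel gripper is mounted at the origin on a cart in front of the work surface, level with it; the furniture and walls round the work are solid. World frame = base frame: x ahead of the robot, y to its left, z up, the work surface at z = 0. Lengths are in mm, angles in degrees, forces in N, time in s.
With the tool pointing down it reaches from about 350 to 925 mm from the base axis. Payload 6.4 kg.
Tool frame: the origin (TCP) lies on the centre line of the jaws, within the pads' length; the fingertips stand 19 mm ahead of it and the grasp point (between the pads) is the TCP; z points along the fingers, y is the line along which they close (so a half turn about z gives the same grasp; the last joint's range is limited). The gripper opens to 94 mm and grips with 3 to 60 N. Pads are 16 mm wide; open, the fingers measure 119 mm over their backs; the gripper's body (75 mm by 177 mm) begins 78 mm behind the grasp point.
Start: joints at [-79.761, 14.043, 89.255, -0, 76.702, -9.975], TCP at [224.598, -609.975, 224.455] pointing down, gripper open.
Joint ranges: [-179.41, 179.41], [-58.25, 129.5], [7.25, 145.43], [-54.29, 234.29], [11.92, 165.04], [-157.13, 157.13]. Speed limits (degrees/s): [147.25, 147.25, 180, 180, 180, 180].

### API

Orientations are given as [roll, pitch, yaw] about the fixed x, y, z axes, in that order (R = Rz(yaw) Ry(pitch) Rx(roll)).
In Python, from plant import ctrl, eyes, boxes_of, regions_of, place_of gives the robot as it stands. The module is installed in compiled form; this text tells all that it offers.
- The arm moves only by the tool apply_moves, never from a script. Its argument "rows" is a list of rows, each a list of 3 entries, a list of its own where there are three numbers: the shift along the tool's x, y, z in m, then the turn about the tool's z in units of 6 degrees (1.0 is 6 degrees), then the finger opening in m, from 0 to 0.094. In form: [[[tx, ty, tz], turn, fingers], ...]. A call has 1 to 20 rows; each row is the pose to reach, as a shift and turn from the pose commanded when the call began, along the tool's axes at that moment; what a row does not reach only later rows make up. A row lasts 1/10 s, in which the tool goes at most 50 mm and 8.59 degrees, less where a joint would pass 70% of its speed; a pose out of reach is approached as far as the arm can. A call with a gripper value outside its range is refused whole. The fingers move at their own pace and stop on an object; "force" is the grip in N (left out, the last holds). Time passes only in rows, so rows that repeat a pose let the fingers close. It gives the time, the measured TCP pose, the force, the opening and the grip force at its end, in the units of the state.
- ctrl.observe(): the state, without advancing time (a new reading comes with each control period).
- eyes.grab_frame(name): name is "scene" or "side" or "wrist"; returns a dict with "pixels" (480x640x3 uint8, red, green, blue), "range_z" (480x640 float32, mm along the optical axis (not along the pixel's ray), 0 where there is no reading), "fov_y" (degrees; the focal length in pixels is half the picture's height over the tangent of half this angle, whatever the lens; pixels are square), "cx", "cy" (the principal point, pixels), "k1" (the pictures are not rectified: a ray, as slopes to the right and down, at radius r is drawn at 1 + k1 r^2 times it, then the intrinsics apply), "position" and "orientation" of the camera in the world. Camera axes: x right, y up, looking along -z (the intrinsics and any distortion apply to the point x, -y, -z); pixel columns grow to the right and rows downward; lengths in mm; the calibration is good to about 2 mm. A picture is of the moment at which its call begins.
- ctrl.job_done(): hands the job in; it is judged then, once.
Trained networks look in the newest picture that a camera, given by its name, has taken for a name from the list of things; names that differ only in an ending like _2 or _b are one class to them, and where a whole thing is asked for, a point or a joint stands for the part that bears it (a point fixed in the world has none). Each returns a list of dicts, best first, with "p" (0 to 1); they miss things now and then, are a little off and sometimes report something else, mostly with a low value. They report only what shows in the picture. A call takes as long as a camera call. They do not tell look-alikes from the thing itself.
- boxes_of(label, camera): "xyz" ([x, y, z] in mm, in the coordinates of the camera as it stood for that picture, good to about 4 mm: the middle of the surface that is visible of it).
- regions_of(label, camera): "mask" (480x640 bool, what is visible of it).
- place_of(label, camera): "xyz" ([x, y, z] in mm, in the coordinates of the camera as it stood for that picture, good to about 4 mm: a listed point, or the origin of a listed thing).
The state is a dict: "time": time; "qpos": joint angles; "qd": joint speeds; "tau": joint torques, N m; "ee_pos": TCP position; "tcp_rot": TCP orientation; "force": force on the tool from outside, world axes, zero at the start; "moment": the same for the moment, N m; "opening": finger opening in mm; "grasp_force": force on a finger pad.
Only numpy, scipy, OpenCV 4.12 (cv2) and the standard library are available. Lean on these libraries where they do the work, as an engineer would, in place of code of your own. Each camera call takes 0.05 s, during which the arm holds its last target. There are 200 camera calls.

### The job

A stack of thin nested grey trays sits in a plywood dock on the bench, and the top tray still has a spiral-wound sanding sleeve on its post. Slide the sleeve up off the post without shifting the tray and stand it upright on the bench, not dropping it; then take the top tray by the grip rib at its corner and, because the trays cling together and a level pull would bring up the next one too, peel it: raise that corner a good 3 cm while the opposite corner is still down in the stack, then lift the tray off and leave the next tray in place. Finish holding the empty tray right way up, roughly level and at least 12 cm clear above the stack; the program ends while you still hold it, with the spanner, nut and wax tin left where they are.

Things in the scene. Friction and masses are not known exactly. Their poses are not given: they have to be found in the camera images.
- dock_top (a point): Centre of the top face (30 mm above the bench) of the dock, a plywood frame 134 (x) x 194 (y) x 30 mm screwed to the bench, in which the nested tray stack sits. Its axes are those of the stack: z up, y along the long side. Two lower trays are fixed in it.
- sleeve_mid (a point): Sanding sleeve, a brown spiral-wound tube, outside diameter 52 mm, bore 43 mm, 64 mm long, 40 to 85 g; this point is its centre, half-way up, z along its axis. It stands loose over the tapered post of the top tray with its foot on the tray's floor; free of the post once raised 32 mm. At the start its top is 117 mm above the bench. On the bench this point is 32 mm up.
- tray_grip (a point): Centre of the grip rib of the top tray: an upright rib 10 mm thick, 30 mm long and 18 mm high standing on the ear at one corner of its rim; this point is half-way up it (9 mm above the rim's top face, 87 mm above the bench at the start). The point has the tray's axes; the rib's length runs along the diagonal (-1, -1, 0) of these axes, outwards, so it is pinched across the direction (1, -1, 0).
- tray_mid (a point): Middle of the top tray, half-way up its 28 mm height, 64 mm above the bench at the start. The tray below pinches its feet with spring tongues at three corners, all but the one opposite the grip: each resists with 2 to 5 N and lets go once raised about 8 mm. Lifted level it drags the next tray up with it; lifted by the grip corner first it comes free.
- tray_near_corner (a point): Point under the top tray's rim at the grip corner, where its spacer foot (6 mm across, 10 mm high, 4 mm in from the long edge, 17 mm from the short one) rests on the next tray (66 mm above the bench at the start).
- tray_far_corner (a point): The same point under the diagonally opposite corner of the top tray, the one that stays down while the grip corner is raised.
- next_mid (a point): Middle (half-way up) of the next tray, alike, nested under the top tray, 52 mm above the bench. It is loose too and held down firmly (over 8 N) only at its grip corner; elsewhere it just rests on the fixed tray below.
- spanner_mid (a point): Middle of a flat combination spanner, 42 x 209 x 9 mm, lying on the bench. To be left alone.
- nut_mid (a point): Centre of a dark M16 nut, 24 x 27 x 14 mm, lying on the bench. To be left alone.
- wax_mid (a point): Centre of a round dark wax tin, 67 mm across and 32 mm high, standing on the bench. To be left alone.
- sleeve: The sleeve's body; its origin is the centre of its foot, z along its axis.
- top_tray: Top tray: grey formed plastic, 110 (x) x 170 (y) mm over the rim, 28 mm high, 2.5 mm thick, 70 g, nested 12 mm above the next. Origin: middle of its underside, 14 mm below tray_mid. A tapered post (41 mm across at the foot, 30 mm high) stands on its floor 26 mm from the middle towards +y; the grip rib is at the (-x, -y) corner.
- next_tray: The next tray's body; its origin is the middle of its underside.
- dock: The dock's body; its origin is the middle of its underside, on the bench.
Not all that is in view belongs to the job. Leave any green or turquoise look-alike of the sleeve alone.

How it is judged (in metres and radians):
On the way, in this order (a step that is already met when the one before it is completed fails the run):
1. the sleeve stands upright on the bench, let go, and the top tray has not been shifted (height (world z) of sleeve_mid between 0.027 and 0.037 m and angle between sleeve_mid's own z axis and vertical below 0.1 rad and contact force between sleeve and the fingers below 0.1 N and linear speed of sleeve below 0.03 m/s and distance of each of tray_mid, next_mid from where it was at the start of the episode below 0.006 m and angle between next_mid's own z axis and vertical below 0.05 rad), for 0.2 s.
2. the grip corner of the top tray is raised while the opposite corner is still down in the stack (z of tray_near_corner in the frame of dock_top above 0.058 m and z of tray_far_corner in the frame of dock_top below 0.044 m and contact force between the fingers and top_tray above 0.3 N and distance of next_mid from where it was at the start of the episode below 0.006 m and angle between next_mid's own z axis and vertical below 0.05 rad), for 0.1 s.
At the end, for the whole second after the job is handed in: The top tray is held by the fingers, right way up, its middle at least 11 cm higher than it started, level within 15 degrees, still, touching nothing else of the stack; the sleeve stands free and upright on the bench; the next tray is within 6 mm of where it was and flat (height (world z) of tray_mid above 0.174 m and angle between tray_mid's own z axis and vertical below 0.26 rad and contact force between the fingers and top_tray above 0.5 N and contact force between top_tray and next_tray below 0.05 N and contact force between top_tray and dock below 0.05 N and contact force between top_tray and sleeve below 0.05 N and linear speed of top_tray below 0.05 m/s and height (world z) of sleeve_mid between 0.027 and 0.037 m and angle between sleeve_mid's own z axis and vertical below 0.1 rad and contact force between sleeve and the fingers below 0.1 N and linear speed of sleeve below 0.03 m/s and distance of next_mid from where it was at the start of the episode below 0.006 m and angle between next_mid's own z axis and vertical below 0.05 rad); the arm keeps its last pose, push and grip.
It fails at once if the next tray is dragged up by 8 mm or more (height (world z) of next_mid above 0.06 m).
It fails at once if the sleeve is dropped: it falls freely for about 2 cm or more (linear speed of sleeve above 0.6 m/s and contact force between sleeve and the fingers below 0.05 N).
It fails at once if the sleeve is tipped over (angle between sleeve_mid's own z axis and vertical above 0.7 rad).
It fails at once if the spanner, the nut or the wax tin is moved by more than 3 cm (distance of any of spanner_mid, nut_mid, wax_mid from where it was at the start of the episode above 0.03 m).
It also fails if it takes over 54 s, if anything falls off the work surface, if the arm or the gripper's body presses on something with over 40 N, if the wrist force passes 120 N, or if a joint passes its speed limit or range.

## Working session

There is one attempt and no reset: what is moved stays moved. The work goes in short steps, Python scripts to look and compute and a tool call to move; the robot and the scene stay as the last step left them, time stands still between calls to the robot, and variables do not carry over. Pictures are saved under pics/ and viewed, at most 10 in all, crops included, and the job is handed in when it is done.

Besides the shell and the picture viewer there is one more tool, called after "Request:" in YAML: its name, and indented under it one key for each argument. apply_moves: Moves the arm, as the interface text tells. Its arguments: {"type":"object","properties":{"rows":{"type":"array","items":{"type":"array"}},"force":{"type":"number"}},"required":["rows"]}

```bash
mkdir -p pics; cat > h.py <<'E'
import numpy as np, cv2
from scipy.spatial.transform import Rotation as R
from plant import ctrl, eyes, boxes_of, regions_of, place_of
def grab(n):
    f=eyes.grab_frame(n); return f
def camR(f):
    o=np.array(f["orientation"],float)
    return R.from_euler('xyz',o,degrees=True).as_matrix() if o.size==3 else o.reshape(3,3)
def c2w(f,p): return camR(f)@np.array(p,float)+np.array(f["position"])
def foc(f): return 240/np.tan(np.radians(f["fov_y"])/2)
def w2px(f,P):
    c=camR(f).T@(np.array(P,float)-np.array(f["position"])); a,b=c[0]/-c[2],-c[1]/-c[2]
    s=1+f["k1"]*(a*a+b*b); return f["cx"]+foc(f)*a*s, f["cy"]+foc(f)*b*s
def cloud(f):
    v,u=np.mgrid[0:480,0:640]; F=foc(f)
    K=np.array([[F,0,f["cx"]],[0,F,f["cy"]],[0,0,1.]])
    pts=cv2.undistortPoints(np.stack([u,v],-1).reshape(-1,1,2).astype(np.float64),K,np.array([f["k1"],0,0,0.])) 
    # model: drawn = (1+k1 r^2)*ray : same as opencv k1
    pts=pts.reshape(480,640,2); d=f["range_z"].astype(float)
    c=np.stack([pts[...,0]*d,-pts[...,1]*d,-d],-1)
    return c@camR(f).T+np.array(f["position"])
def save(f,name): cv2.imwrite(f"pics/{name}.png",f["pixels"][...,::-1])
E
python3 - <<'E'
from h import *
s=ctrl.observe(); print({k:np.round(s[k],2).tolist() for k in s})
ims=[]
for n in ["scene","side"]:
    f=grab(n); print(n,f["position"],f["orientation"],f["fov_y"],f["k1"])
    ims.append(f["pixels"])
    for l in ["dock_top","sleeve_mid","tray_grip","tray_mid","tray_near_corner","tray_far_corner","next_mid","spanner_mid","nut_mid","wax_mid"]:
        for d in place_of(l,n)[:3]:
            P=c2w(f,d["xyz"]); print(l,round(d["p"],2),np.round(P),np.round(w2px(f,P)))
    save(f,n+"0")
E
```

```text
{'time': 0.0, 'qpos': [-79.76, 14.08, 89.32, -0.0, 76.7, -9.98], 'qd': [-0.01, 0.03, -0.03, -0.1, -0.07, -0.02], 'tau': [0.0, -41.58, -31.46, 0.07, 0.03, -0.0], 'ee_pos': [224.49, -609.41, 223.37], 'tcp_rot': [-179.89, -0.02, 20.21], 'force': [-0.65, -0.32, 0.29], 'moment': [0.03, 0.05, -0.01], 'grasp_force': 0.0, 'opening': 93.95}
scene [ 31.37401206 797.76415898 620.64813112] [ 6.15097838e+01  9.30816143e-02 -1.51484993e+02] 46.74380318903593 -0.17142401276957064
sleeve_mid 0.84 [591. 206.  31.] [205. 326.]
sleeve_mid 0.69 [536.  53.  92.] [276. 265.]
tray_grip 0.57 [475. -63.  89.] [333. 248.]
tray_mid 0.93 [533.  23.  64.] [286. 271.]
tray_near_corner 0.68 [482. -37.  63.] [324. 264.]
tray_near_corner 0.32 [ 531. -440.    6.] [380. 210.]
tray_far_corner 0.62 [587.  90.  66.] [243. 279.]
nut_mid 0.57 [ 470. -350.    7.] [388. 228.]
wax_mid 0.71 [465. 245.  16.] [251. 368.]
wax_mid 0.42 [533.  19.   2.] [288. 296.]
side [  398.69467656 -1089.4684821    870.36919466] [50.77448596 -0.64461344 -6.39008161] 48.6115023444919 -0.006963741986839622
sleeve_mid 0.74 [ 499. -235.   29.] [318. 292.]
sleeve_mid 0.72 [532.  47.  83.] [320. 201.]
sleeve_mid 0.67 [589. 201.  29.] [333. 185.]
tray_grip 0.25 [ 533. -441.    5.] [346. 372.]
tray_mid 0.76 [533.  23.  67.] [321. 211.]
tray_mid 0.37 [533.  49.  86.] [320. 200.]
tray_near_corner 0.65 [486. -47.  63.] [305. 230.]
tray_far_corner 0.71 [588.  87.  63.] [338. 197.]
next_mid 0.55 [584.  88.  66.] [337. 196.]
next_mid 0.36 [536.  20.  65.] [322. 212.]
spanner_mid 0.83 [ 531. -444.    2.] [346. 374.]
nut_mid 0.41 [ 468. -352.    6.] [310. 340.]
wax_mid 0.6 [465. 246.  12.] [289. 184.]
wax_mid 0.15 [ 536. -441.    4.] [348. 372.]
```

View pics/scene0.png

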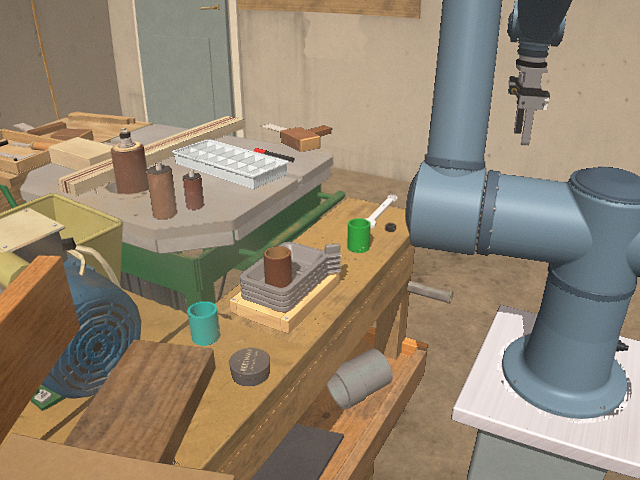

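View pics/side0.png

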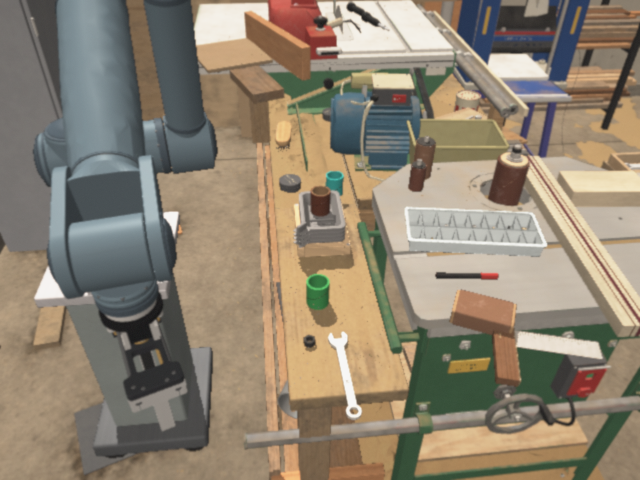

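Candidates for the sleeve:
- Brown tube on the tray: scene (277,265), side (320,200). This is my choice, because it is brown and stands on the tray's post.
- Turquoise tube: scene (203,322), side (335,182).
- Green tube: scene (358,236), side (318,292).
- Brown drums on the saw table: scene (129,165), (161,190) and (193,190).

The wax tin is at scene (250,366), the spanner at side (345,374) and the nut at side (310,340).

```bash
cat >> h.py <<'E'
def goto(x,y,z,yaw):
    s=ctrl.observe(); Rm=R.from_euler('xyz',s["tcp_rot"],degrees=True).as_matrix()
    d=Rm.T@(np.array([x,y,z])-s["ee_pos"]); t=-(yaw-s["tcp_rot"][2])/6
    print("shift m",np.round(d/1000,4),"turn",round(t,2))
E
python3 - <<'E'
from h import *
for n in ["scene","side"]:
    f=grab(n); C=cloud(f); im=f["pixels"].astype(int)
    if n=="scene":
        cv2.imwrite("pics/crop1.png",cv2.resize(f["pixels"][200:350,180:400,::-1],None,fx=3.5,fy=3.5,interpolation=cv2.INTER_CUBIC))
    # sleeve outer points
    m=(abs(C[...,0]-534)<45)&(abs(C[...,1]-50)<45)&(C[...,2]>95)&(C[...,2]<125)
    P=C[m]; top=P[P[:,2]>np.percentile(P[:,2],95)-6]
    print(n,len(P),P.min(0).round(),P.max(0).round(),top.mean(0).round(1))
    # rib
    m=(abs(C[...,0]-477)<30)&(abs(C[...,1]+62)<30)&(C[...,2]>84)&(C[...,2]<105)
    P=C[m]; print("rib",len(P),P.mean(0).round(1),P.min(0).round(),P.max(0).round())
goto(490,30,240,45)
E
```

```text
scene 583 [507.  21.  95.] [560.  76. 120.] [532.4  50.8 115.9]
rib 111 [474.9 -58.6  92.2] [463. -72.  84.] [487. -47.  99.]
side 282 [507.  18.  95.] [560.  76. 118.] [533.2  45.2 113.3]
rib 57 [474.7 -65.3  91.2] [462. -76.  85.] [488. -51.  98.]
shift m [ 0.4702 -0.5089 -0.0156] turn -4.13
```

View pics/crop1.png

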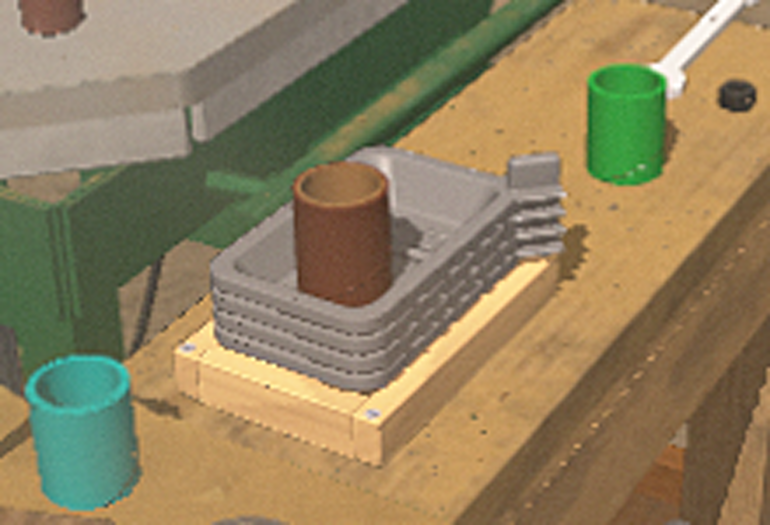

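The crop confirms it: the brown spiral tube stands on the tray at crop (342,235). The rib is at crop (535,172), and only the top tray has a tall one. I'll move above it.

Request:
apply_moves:
  rows:
    - [[0.47,-0.509,-0.016],-4.13,0.08]
    - [[0.47,-0.509,-0.016],-4.13,0.08]
    - [[0.47,-0.509,-0.016],-4.13,0.08]
    - [[0.47,-0.509,-0.016],-4.13,0.08]
    - [[0.47,-0.509,-0.016],-4.13,0.08]
    - [[0.47,-0.509,-0.016],-4.13,0.08]
    - [[0.47,-0.509,-0.016],-4.13,0.08]
    - [[0.47,-0.509,-0.016],-4.13,0.08]
    - [[0.47,-0.509,-0.016],-4.13,0.08]
    - [[0.47,-0.509,-0.016],-4.13,0.08]
    - [[0.47,-0.509,-0.016],-4.13,0.08]
    - [[0.47,-0.509,-0.016],-4.13,0.08]
    - [[0.47,-0.509,-0.016],-4.13,0.08]
    - [[0.47,-0.509,-0.016],-4.13,0.08]
    - [[0.47,-0.509,-0.016],-4.13,0.08]
    - [[0.47,-0.509,-0.016],-4.13,0.08]
    - [[0.47,-0.509,-0.016],-4.13,0.08]
    - [[0.47,-0.509,-0.016],-4.13,0.08]

```text
time: 3.0
ee_pos: [489.5, 28.8, 240.4]
tcp_rot: [180.0, 0.0, 44.9]
force: [0.2, -0.1, 0.6]
opening: 80.0
grasp_force: 0.0
```

```bash
python3 - <<'E'
from h import *
s=ctrl.observe(); print(s["time"],s["ee_pos"],s["tcp_rot"])
f=grab("wrist"); save(f,"wrist1")
for l in ["sleeve_mid","tray_grip","tray_mid","tray_near_corner","tray_far_corner"]:
    for d in place_of(l,"wrist")[:2]:
        P=c2w(f,d["xyz"]); print(l,round(d["p"],2),np.round(P,1),np.round(w2px(f,P)))
C=cloud(f)
m=(abs(C[...,0]-534)<45)&(abs(C[...,1]-50)<45)&(C[...,2]>110)&(C[...,2]<125)
P=C[m]; print(len(P))
if len(P)>5:
    (c,r)=cv2.minEnclosingCircle(P[:,:2].astype(np.float32)); print(c,r,P[:,2].mean())
m=(abs(C[...,0]-477)<30)&(abs(C[...,1]+62)<30)&(C[...,2]>88)&(C[...,2]<105)
P=C[m]; print("rib",len(P))
if len(P)>5: print(P.mean(0),cv2.minAreaRect(P[:,:2].astype(np.float32)))
goto(533.5,48,140,45)
E
```

```text
3.0 [489.50160256  28.8362467  240.41677803] [1.79997739e+02 8.48826652e-03 4.48662337e+01]
sleeve_mid 0.83 [595.5 199.5  33.4] [273.  19.]
tray_grip 0.67 [477.6 -66.7  82.2] [380. 301.]
tray_mid 0.98 [533.   21.   70.9] [358. 198.]
tray_near_corner 0.61 [480.4 -46.3  66.9] [366. 280.]
tray_far_corner 0.82 [586.7  87.6  61. ] [349. 107.]
1139
(534.5416259765625, 46.46904754638672) 26.21668243408203 116.64645249319679
rib 303
[476.85300297 -61.37322085  95.40303665] ((475.91497802734375, -63.03261184692383), (29.267040252685547, 9.542314529418945), 42.05599594116211)
shift m [0.044  0.0179 0.1005] turn -0.01
```

View pics/wrist1.png

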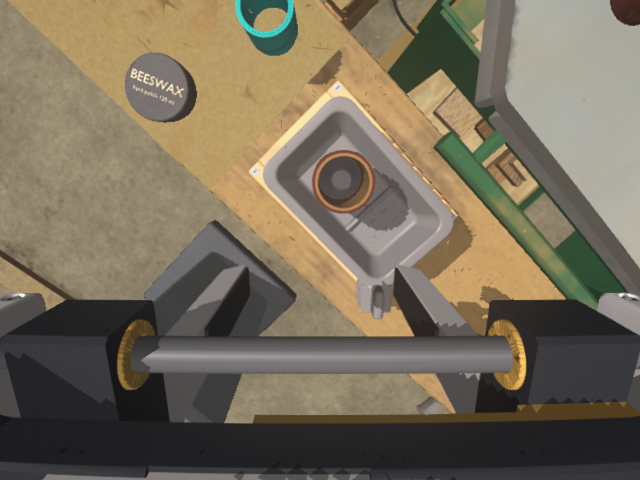

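The wrist picture shows the sleeve on the post at (345,181), the rib at (376,298), the turquoise tube at (268,22) and the wax tin at (160,88). From depth, the sleeve axis is at (534.5, 46.5) and the rib at (476, -62.5). Next I'll descend and close gently.

Request:
apply_moves:
  rows:
    - [[0.044,0.019,0.04],0,0.078]
    - [[0.044,0.019,0.08],0,0.078]
    - [[0.044,0.019,0.08],0,0.078]
    - [[0.044,0.019,0.11],0,0.078]
    - [[0.044,0.019,0.13],0,0.078]
    - [[0.044,0.019,0.138],0,0.078]
    - [[0.044,0.019,0.138],0,0.078]
    - [[0.044,0.019,0.138],0,0.065]
    - [[0.044,0.019,0.138],0,0.058]
    - [[0.044,0.019,0.138],0,0.055]
    - [[0.044,0.019,0.138],0,0.053]
    - [[0.044,0.019,0.138],0,0.05]
    - [[0.044,0.019,0.138],0,0.048]
    - [[0.044,0.019,0.138],0,0.048]
    - [[0.044,0.019,0.138],0,0.048]
  force: 10

```text
time: 4.8
ee_pos: [534.6, 47.8, 102.9]
tcp_rot: [180.0, -0.0, 45.0]
force: [-1.8, 0.1, 4.8]
opening: 51.1
grasp_force: 10.0
```

Request:
apply_moves:
  rows:
    - [[0,0,-0.006],0,0.044]
    - [[0,0,-0.014],0,0.044]
    - [[0,0,-0.022],0,0.044]
    - [[0,0,-0.03],0,0.044]
    - [[0,0,-0.04],0,0.044]
    - [[0,0,-0.055],0,0.044]
    - [[0,0,-0.075],0,0.044]
    - [[0,0,-0.09],0,0.044]
    - [[0,0,-0.09],0,0.044]
  force: 14

```text
time: 5.7
ee_pos: [536.1, 47.6, 195.8]
tcp_rot: [179.7, -0.2, 45.0]
force: [0.1, 0.5, -0.5]
opening: 51.1
grasp_force: 14.0
```

```bash
python3 - <<'E'
from h import *
f=grab("side"); 
cv2.imwrite("pics/crop2.png",cv2.resize(f["pixels"][120:300,220:440,::-1],None,fx=3,fy=3))
for l in ["sleeve_mid","tray_mid"]:
    for d in place_of(l,"side")[:3]:
        P=c2w(f,d["xyz"]); print(l,round(d["p"],2),np.round(P,1))
C=cloud(f)
m=(abs(C[...,0]-520)<60)&(abs(C[...,1]+150)<40); print("bench z",np.percentile(C[m][:,2],[2,50,98]))
s=ctrl.observe(); print(s["opening"],s["force"])
goto(520,-150,192,45)
E
```

```text
sleeve_mid 0.85 [536.8  47.  177.4]
sleeve_mid 0.83 [593.4 201.9  29.7]
sleeve_mid 0.57 [ 497.5 -234.9   27. ]
tray_mid 0.57 [534.   23.6  68. ]
bench z [-5.22757994 -1.40953865  2.00551984]
51.24789008878723 [-0.02331996 -0.21252703 -1.14458236]
shift m [-0.1496  0.1301 -0.0002] turn -0.0
```

View pics/crop2.png

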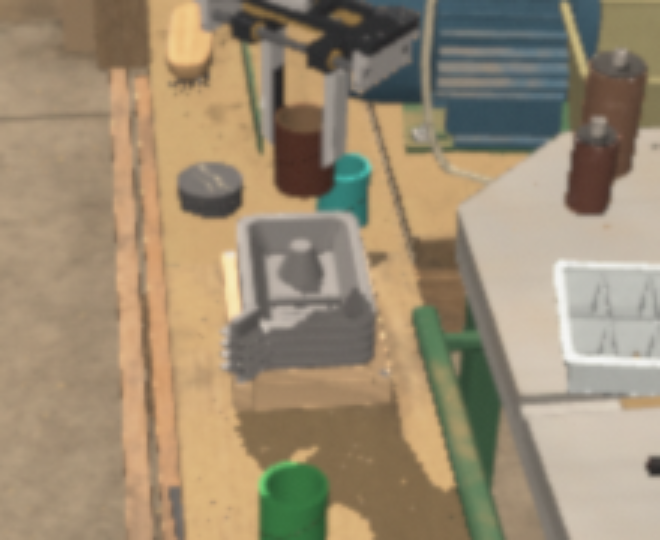

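The sleeve is held at crop (305,150), clear of the post, and the tray is still at crop (300,290). I'll carry it to the free bench at (520, -150).

Request:
apply_moves:
  rows:
    - [[-0.02,0.018,0],0,0.044]
    - [[-0.045,0.04,0],0,0.044]
    - [[-0.07,0.062,0],0,0.044]
    - [[-0.095,0.084,0],0,0.044]
    - [[-0.12,0.105,0],0,0.044]
    - [[-0.14,0.122,0],0,0.044]
    - [[-0.15,0.13,0],0,0.044]
    - [[-0.15,0.13,0.02],0,0.044]
    - [[-0.15,0.13,0.045],0,0.044]
    - [[-0.15,0.13,0.07],0,0.044]
    - [[-0.15,0.13,0.095],0,0.044]
    - [[-0.15,0.13,0.115],0,0.044]
    - [[-0.15,0.13,0.125],0,0.044]
    - [[-0.15,0.13,0.131],0,0.044]
    - [[-0.15,0.13,0.135],0,0.044]
    - [[-0.15,0.13,0.135],0,0.044]
    - [[-0.15,0.13,0.135],0,0.044]

```text
time: 7.55
ee_pos: [520.8, -150.5, 58.3]
tcp_rot: [179.9, -0.0, 45.0]
force: [0.5, -0.6, -0.6]
opening: 50.8
grasp_force: 14.0
```

```bash
python3 - <<'E'
from h import *
for i in range(3):
    f=grab("side")
    s=ctrl.observe(); print(s["ee_pos"],s["tcp_rot"],s["force"])
for l in ["sleeve_mid"]:
    for d in place_of(l,"side")[:4]:
        P=c2w(f,d["xyz"]); print(l,round(d["p"],2),np.round(P,1))
f=grab("scene")
for d in place_of("sleeve_mid","scene")[:4]:
        P=c2w(f,d["xyz"]); print(l,round(d["p"],2),np.round(P,1))
E
```

```text
[ 520.77705187 -150.51725093   58.32896373] [ 1.79912136e+02 -2.97606459e-02  4.49941592e+01] [-0.32906107  0.07037379 -0.41376517]
[ 520.74779474 -150.53357751   58.31336311] [ 1.79911996e+02 -2.83090615e-02  4.49942518e+01] [-0.42469534 -0.6427405  -0.89933538]
[ 520.62622408 -150.45952397   58.16505795] [ 1.79927408e+02 -2.48976627e-02  4.49939339e+01] [ 0.05140399 -0.61405752 -0.05284193]
sleeve_mid 0.76 [ 497.4 -235.2   28.9]
sleeve_mid 0.66 [ 519.7 -148.7   37.1]
sleeve_mid 0.57 [591.1 203.1  28.5]
sleeve_mid 0.96 [ 495.7 -233.9   32.1]
sleeve_mid 0.69 [532.4  25.1  36.1]
sleeve_mid 0.67 [593.5 205.8  31.8]
sleeve_mid 0.52 [ 520.1 -146.7   45.3]
```

Request:
apply_moves:
  rows:
    - [[0,0,0.002],0,0.044]
    - [[0,0,0.004],0,0.044]
    - [[0,0,0.006],0,0.044]
    - [[0,0,0.007],0,0.044]
    - [[0,0,0.007],0,0.044]
    - [[0,0,0.007],0,0.044]

```text
time: 8.45
ee_pos: [520.1, -150.2, 50.5]
tcp_rot: [-180.0, 0.0, 45.0]
force: [-2.0, 0.3, 2.2]
opening: 51.5
grasp_force: 14.0
```

Request:
apply_moves:
  rows:
    - [[0,0,0.001],0,0.044]
    - [[0,0,0.001],0,0.044]
    - [[0,0,0.001],0,0.044]

```text
time: 8.75
ee_pos: [520.1, -150.2, 50.5]
tcp_rot: [-179.9, 0.0, 45.0]
force: [-6.4, 1.6, 10.0]
opening: 51.1
grasp_force: 14.0
```

Contact is firm at 10 N, so the sleeve is on the bench. I'll release it slowly and back off.

Request:
apply_moves:
  rows:
    - [[0,0,0],0,0.051]
    - [[0,0,0],0,0.054]
    - [[0,0,0],0,0.06]
    - [[0,0,0],0,0.07]
    - [[0,0,0],0,0.08]
    - [[0,0,0],0,0.08]
    - [[0,0,-0.01],0,0.08]
    - [[0,0,-0.03],0,0.08]
    - [[0,0,-0.06],0,0.08]
    - [[0,0,-0.1],0,0.08]
    - [[0,0,-0.14],0,0.08]
    - [[0,0,-0.14],0,0.08]
    - [[0,0,-0.14],0,0.08]
    - [[0,0,-0.14],0,0.08]

```text
time: 10.15
ee_pos: [519.4, -149.8, 188.3]
tcp_rot: [-179.9, 0.0, 45.0]
force: [0.7, 0.8, 0.3]
opening: 80.1
grasp_force: 0.0
```

```bash
python3 - <<'E'
from h import *
s=ctrl.observe(); print(s["time"],s["ee_pos"],s["force"])
f=grab("wrist"); save(f,"wrist2"); C=cloud(f)
m=(abs(C[...,0]-520)<45)&(abs(C[...,1]+150)<45)&(C[...,2]>55)&(C[...,2]<80)
P=C[m]; print("sleeve top",len(P))
if len(P)>5: print(cv2.minEnclosingCircle(P[:,:2].astype(np.float32)),P[:,2].mean())
for n in ["side","scene"]:
    f=grab(n); C=cloud(f)
    m=(abs(C[...,0]-520)<40)&(abs(C[...,1]+150)<40)&(C[...,2]>50)&(C[...,2]<80)
    P=C[m]; print(n,len(P),P.min(0).round(),P.max(0).round())
    for d in place_of("tray_mid",n)[:1]+place_of("next_mid",n)[:1]: print(d["p"],c2w(f,d["xyz"]).round(1))
    m=(abs(C[...,0]-477)<30)&(abs(C[...,1]+62)<30)&(C[...,2]>84)&(C[...,2]<105)
    P=C[m]; print("rib",len(P),P.mean(0).round(1))
goto(470,-75,190,43)
E
```

```text
10.15 [ 519.38407833 -149.82258289  188.31287463] [0.66821053 0.76453419 0.26006307]
sleeve top 1179
((519.9940185546875, -151.61058044433594), 26.166259765625) 63.464249981861066
side 228 [ 494. -179.   50.] [ 545. -122.   66.]
0.8 [538.4  26.2  66.6]
rib 57 [475.  -65.4  91.3]
scene 264 [ 493. -179.   50.] [ 546. -121.   68.]
0.91 [534.9  20.4  67.1]
rib 115 [474.7 -58.4  92. ]
shift m [ 0.0178 -0.0884 -0.0011] turn 0.33
```

The sleeve stands with its top at 63.5 mm, upright at (520, -151), and the tray hasn't moved. I'll go above the rib.

Request:
apply_moves:
  rows:
    - [[0.016,-0.046,0],0.33,0.06]
    - [[0.031,-0.092,0],0.33,0.05]
    - [[0.031,-0.092,0.02],0.33,0.045]
    - [[0.031,-0.092,0.038],0.33,0.045]
    - [[0.031,-0.092,0.038],0.33,0.045]
    - [[0.031,-0.092,0.038],0.33,0.045]
    - [[0.031,-0.092,0.038],0.33,0.045]

```text
time: 11.2
ee_pos: [477.8, -63.7, 152.5]
tcp_rot: [179.9, -0.0, 43.0]
force: [0.0, -0.4, -0.1]
opening: 44.9
grasp_force: 0.0
```

```bash
python3 - <<'E'
from h import *
s=ctrl.observe(); print(s["time"],s["ee_pos"],s["tcp_rot"])
f=grab("wrist"); save(f,"wrist3"); C=cloud(f)
m=(abs(C[...,0]-477)<30)&(abs(C[...,1]+62)<30)&(C[...,2]>91)&(C[...,2]<101)
P=C[m]; print("rib",len(P))
if len(P)>5: print(P.mean(0),cv2.minAreaRect(P[:,:2].astype(np.float32)))
for l in ["tray_grip","tray_mid","tray_near_corner"]:
  for d in place_of(l,"wrist")[:2]: print(l,d["p"],c2w(f,d["xyz"]).round(1))
E
```

```text
11.2 [477.77406083 -63.72477271 152.47130749] [ 1.79920229e+02 -4.04491652e-02  4.29937572e+01]
rib 633
[476.68757075 -62.84367659  96.11051142] ((476.2270202636719, -63.17671585083008), (29.0718936920166, 9.48524284362793), 43.09165573120117)
tray_grip 0.63 [478.9 -65.1  88.3]
tray_grip 0.29 [533.7  21.9  27.6]
tray_mid 0.7 [534.6  23.9  72.5]
tray_near_corner 0.92 [482.1 -43.   66.3]
```

View pics/wrist3.png

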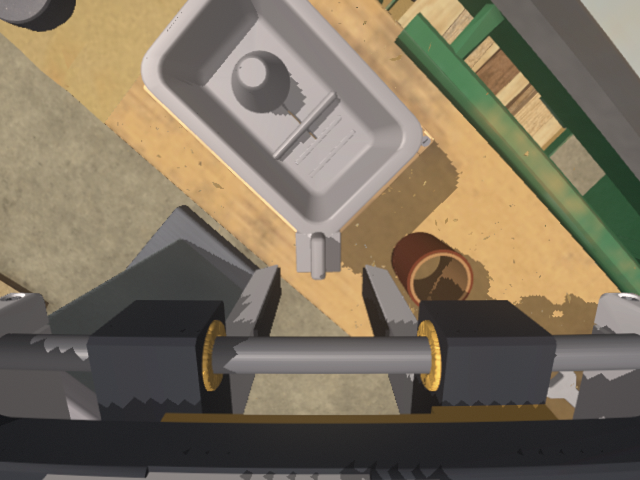

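The rib is at (318,255), aligned between the fingers and centred on about column 320. The brown sleeve stands at (430,270). I'll descend so the fingertips stay about 2 mm above the ear, then pinch.

Request:
apply_moves:
  rows:
    - [[-0.001,-0.001,0.02],0,0.035]
    - [[-0.001,-0.001,0.04],0,0.03]
    - [[-0.001,-0.001,0.048],0,0.03]
    - [[-0.001,-0.001,0.052],0,0.025]
    - [[-0.001,-0.001,0.053],0,0.022]
    - [[-0.001,-0.001,0.053],0,0.018]
    - [[-0.001,-0.001,0.053],0,0.014]
    - [[-0.001,-0.001,0.053],0,0.012]
    - [[-0.001,-0.001,0.053],0,0.01]
    - [[-0.001,-0.001,0.053],0,0.008]
    - [[-0.001,-0.001,0.053],0,0.006]
    - [[-0.001,-0.001,0.053],0,0.006]
    - [[-0.001,-0.001,0.053],0,0.006]
  force: 15

```text
time: 12.7
ee_pos: [475.6, -63.1, 98.7]
tcp_rot: [-180.0, 0.0, 43.0]
force: [-2.5, 2.1, 5.5]
opening: 10.0
grasp_force: 15.0
```

Request:
apply_moves:
  rows:
    - [[0,0,-0.002],0,0.004]
    - [[0.0005,0,-0.004],0,0.004]
    - [[0.001,0,-0.006],0,0.004]
    - [[0.001,0,-0.008],0,0.004]
    - [[0.0015,0,-0.01],0,0.004]
    - [[0.0015,0,-0.012],0,0.004]
    - [[0.0015,0,-0.012],0,0.004]

```text
time: 13.4
ee_pos: [477.0, -62.3, 111.2]
tcp_rot: [180.0, -0.0, 43.0]
force: [-1.4, 0.4, -0.7]
opening: 9.6
grasp_force: 15.0
```

```bash
cat >> h.py <<'E'
def status():
    s=ctrl.observe(); print(round(s["time"],2),np.round(s["ee_pos"],1),np.round(s["force"],1),round(s["opening"],1))
    for n in ["scene","side"]:
        f=grab(n)
        for l in ["tray_near_corner","tray_far_corner","tray_mid","next_mid","tray_grip"]:
            for d in place_of(l,n)[:1]: print(n,l,round(d["p"],2),c2w(f,d["xyz"]).round(1))
        C=cloud(f); m=np.zeros((480,640),bool)
        for d in regions_of("top_tray",n)[:1]: m=d["mask"]&(f["range_z"]>0)
        m=cv2.erode(m.astype(np.uint8),np.ones((3,3)))>0
        P=C[m]; 
        if len(P)<50: continue
        c,sn=np.cos(np.radians(43)),np.sin(np.radians(43)); u=(P[:,:2]-[534,23])@[c,sn]
        # highest z in bins along the diagonal
        print(n,"z95 by u",[(b,round(np.percentile(P[(u>b)&(u<b+20),2],95))) for b in range(-100,100,20) if ((u>b)&(u<b+20)).sum()>5])
    w=f
E
python3 -c "
from h import *
status()"
```

```text
13.4 [477.  -62.3 111.2] [-1.4  0.4 -0.7] 9.6
scene tray_near_corner 0.88 [482.2 -38.2  77.8]
scene tray_far_corner 0.73 [586.9  87.6  66.7]
scene tray_mid 0.71 [532.9  23.   75. ]
scene tray_grip 0.71 [478.7 -62.3 100.7]
scene z95 by u [(-100, 101), (-80, 90), (-60, 89), (-40, 87), (-20, 85), (0, 87), (20, 86), (40, 82), (60, 82), (80, 81)]
side tray_near_corner 0.7 [486.6 -45.2  73.2]
side tray_far_corner 0.74 [588.4  88.5  65.4]
side tray_mid 0.65 [534.7  20.2  68. ]
side next_mid 0.55 [532.4  22.5  53.4]
side tray_grip 0.6 [474.8 -62.4  95.9]
side z95 by u [(-100, 67), (-80, 68), (-60, 67), (-40, 67)]
```

The grip corner is up about 12 mm and the far corner is still down, so the peel is working. I'll continue to about 32 mm.

Request:
apply_moves:
  rows:
    - [[0.0005,0,-0.002],0,0.004]
    - [[0.001,0,-0.004],0,0.004]
    - [[0.0015,0,-0.006],0,0.004]
    - [[0.002,0,-0.008],0,0.004]
    - [[0.002,0,-0.01],0,0.004]
    - [[0.0025,0,-0.012],0,0.004]
    - [[0.003,0,-0.014],0,0.004]
    - [[0.0035,0,-0.016],0,0.004]
    - [[0.004,0,-0.018],0,0.004]
    - [[0.0045,0,-0.02],0,0.004]
    - [[0.0045,0,-0.02],0,0.004]
    - [[0.0045,0,-0.02],0,0.004]

```text
time: 15.3
ee_pos: [480.0, -59.1, 130.4]
tcp_rot: [-180.0, -0.0, 43.0]
force: [-1.6, -1.9, -2.3]
opening: 10.6
grasp_force: 15.0
```

```bash
python3 -c "
from h import *
status()"
```

```text
15.3 [480.  -59.1 130.4] [-1.6 -1.9 -2.3] 10.6
scene tray_near_corner 0.65 [484.5 -37.2  93.2]
scene tray_far_corner 0.97 [588.3  89.5  72.4]
scene tray_mid 0.7 [536.7  20.9  87.7]
scene next_mid 0.86 [537.3  20.6  60.5]
scene tray_grip 0.73 [480.8 -57.7 119.8]
scene z95 by u [(-100, 123), (-80, 108), (-60, 106), (-40, 105), (-20, 101), (0, 99), (20, 97), (40, 91), (60, 89), (80, 87)]
side tray_near_corner 0.93 [487.5 -46.4  90.4]
side tray_far_corner 0.72 [589.9  87.4  73.2]
side tray_mid 0.8 [534.8  25.1  83.9]
side next_mid 0.74 [538.4  22.3  56.3]
side tray_grip 0.86 [480.7 -60.1 117.9]
side z95 by u [(-100, 109), (-80, 107), (-60, 105), (-40, 103), (-20, 100), (0, 94), (20, 93), (40, 90), (60, 86)]
```

The far corner reads about 6 mm up, against a limit of 8 mm. I'll ease the grip briefly so the tray can pivot and settle its far corner, then check.

Request:
apply_moves:
  rows:
    - [[0,0,0],0,0.004]
    - [[0,0,0],0,0.004]
    - [[0,0,0],0,0.004]
    - [[0,0,0],0,0.004]
  force: 6

```text
time: 16.4
ee_pos: [480.1, -59.0, 130.5]
tcp_rot: [-180.0, -0.0, 43.0]
force: [0.2, 1.1, -1.2]
opening: 10.6
grasp_force: 6.1
```

```bash
python3 -c "
from h import *
status()
f=grab('scene');cv2.imwrite('pics/crop3.png',cv2.resize(f['pixels'][190:350,200:400,::-1],None,fx=3.5,fy=3.5))
"
```

```text
16.4 [480.1 -59.  130.5] [ 0.2  1.1 -1.2] 10.6
scene tray_near_corner 0.92 [484.8 -38.5  94.8]
scene tray_far_corner 0.88 [590.9  87.6  67.9]
scene tray_mid 0.58 [535.3  21.   83.3]
scene tray_grip 0.56 [481.8 -56.8 121. ]
scene z95 by u [(-100, 124), (-80, 109), (-60, 107), (-40, 105), (-20, 101), (0, 98), (20, 95), (40, 90), (60, 87), (80, 84)]
side tray_near_corner 0.82 [485.3 -46.1  88.9]
side tray_far_corner 0.62 [586.7  87.9  68.2]
side tray_mid 0.76 [538.9  22.3  83. ]
side next_mid 0.74 [533.5  23.4  54.7]
side tray_grip 0.77 [479.7 -61.  116.3]
side z95 by u [(-100, 109), (-80, 107), (-60, 105), (-40, 103), (-20, 100), (0, 95), (20, 91), (40, 87), (60, 85)]
```

View pics/crop3.png

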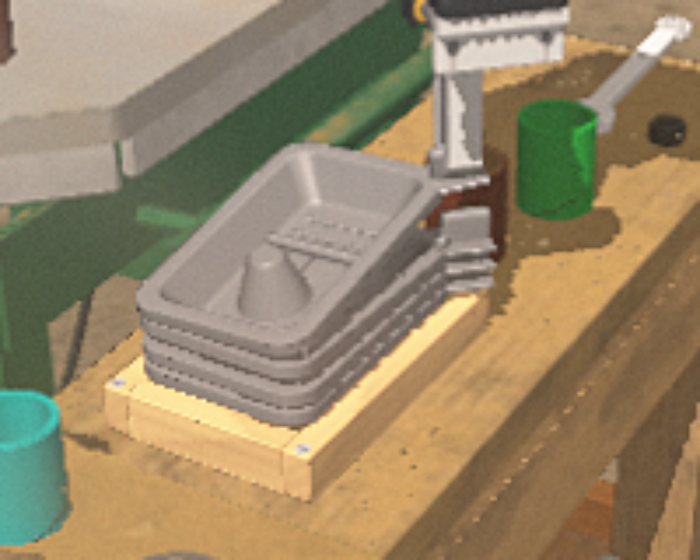

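The crop shows the tray tilted, rib corner up at (440,185) and far end at (250,345) still down in the stack. The next tray's rib at (468,222) is in place. I'll grip firmly and lift.

Request:
apply_moves:
  rows:
    - [[0,0,0],0,0.002]
    - [[0,0,0],0,0.002]
    - [[0,0,0],0,0.002]
    - [[0,0,-0.002],0,0.002]
    - [[0,0,-0.006],0,0.002]
    - [[0,0,-0.01],0,0.002]
    - [[0,0,-0.015],0,0.002]
    - [[0,0,-0.02],0,0.002]
    - [[0,0,-0.026],0,0.002]
    - [[0,0,-0.034],0,0.002]
    - [[0,0,-0.044],0,0.002]
    - [[0,0,-0.056],0,0.002]
    - [[0,0,-0.07],0,0.002]
    - [[0,0,-0.085],0,0.002]
    - [[0,0,-0.1],0,0.002]
    - [[0,0,-0.115],0,0.002]
    - [[0,0,-0.128],0,0.002]
    - [[0,0,-0.138],0,0.002]
    - [[0,0,-0.142],0,0.002]
    - [[0,0,-0.142],0,0.002]
  force: 50

```text
time: 19.15
ee_pos: [480.2, -59.2, 273.0]
tcp_rot: [180.0, -0.0, 43.0]
force: [0.1, 0.8, -1.2]
opening: 9.3
grasp_force: 49.8
```

```bash
python3 -c "
from h import *
status()
f=grab('scene');cv2.imwrite('pics/crop4.png',cv2.resize(f['pixels'][150:350,180:420,::-1],None,fx=3,fy=3))
for n in ['scene','side']:
    f=grab(n); C=cloud(f); P=C[(abs(C[...,0]-534)<75)&(abs(C[...,1]-23)<105)&(C[...,2]<90)&(C[...,2]>40)]; print(n,'stack top',np.percentile(P[:,2],[90,95,99]))
    for d in regions_of('top_tray',n)[:1]:
        m=cv2.erode((d['mask']&(f['range_z']>0)).astype(np.uint8),np.ones((3,3)))>0; P=C[m]; P=P[P[:,2]>120]; print(len(P),P.min(0).round(),P.max(0).round())
"
```

```text
19.15 [480.2 -59.2 273. ] [ 0.1  0.8 -1.2] 9.3
scene tray_near_corner 0.67 [483.  -36.5 235.7]
scene tray_far_corner 0.64 [590.4  90.3 217.6]
scene tray_mid 0.67 [ 521.1 -148.1   -2.5]
scene next_mid 0.84 [536.6  21.4  57.5]
scene z95 by u [(-100, 265), (-80, 250), (-60, 247), (-40, 244), (-20, 241), (0, 240), (20, 240), (40, 233), (60, 232), (80, 230)]
side tray_near_corner 0.69 [489.1 -42.9 233.8]
side tray_far_corner 0.8 [590.5  85.8 212. ]
side tray_mid 0.77 [536.8  19.8 222.6]
side next_mid 0.65 [ 532.2 -442.     6.2]
side tray_grip 0.79 [479.4 -61.6 258.3]
side z95 by u [(-100, 249), (-80, 246), (-60, 245), (-40, 242), (-20, 239), (0, 237), (20, 235), (40, 230), (60, 227), (80, 226)]
scene stack top [67.94922939 70.29395376 82.73389259]
2471 [461. -65. 208.] [590. 111. 267.]
side stack top [66.11240551 69.38210056 80.48583375]
1067 [466. -72. 202.] [589. 103. 266.]
```

View pics/crop4.png

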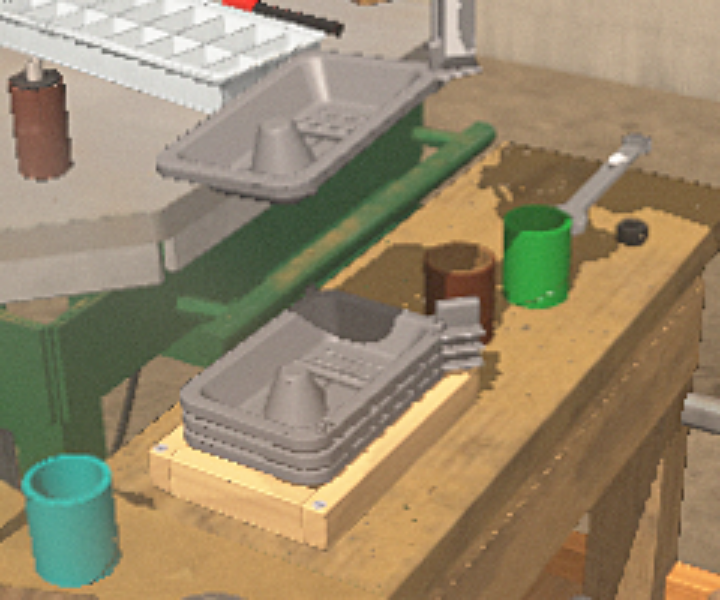

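The crop shows the empty tray held at (310,130), about 7° off level and some 14 cm above the stack. The next tray is still in place at (310,390), and the sleeve stands at (460,290).

```bash
python3 -c "
from h import *
print(ctrl.job_done())"
```

```text
the job is handed in; nothing more can be done
None
```

The job is handed in: the sleeve stands upright on the bench, the top tray was peeled off corner-first and is held empty about 7° off level and some 13 cm clear, and the next tray is in place; no verdict was returned.

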